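# Reset the micromotor speed dial and click it up to four

### The arm

A 6-joint arm with a two-finger parallel gripper is mounted at the origin on a cart in front of the work surface, level with it; the furniture and walls round the work are solid. World frame = base frame: x ahead of the robot, y to its left, z up, the work surface at z = 0. Lengths are in m, angles in rad, forces in N, time in s.
With the tool pointing down it reaches from about 0.225 to 0.875 m from the base axis. Payload 3.4 kg.
Tool frame: the origin (TCP) lies midway between the tips of the shut fingers; the grasp point (between the pads) lies 19 mm behind it (manip.pinch_z is the distance from the TCP to the grasp point, in m); z points along the fingers, y is the line along which they close (so a half turn about z gives the same grasp; the last joint's range is limited). The gripper opens to 85 mm and grips with 20 to 120 N. Pads are 22 mm wide; open, the fingers measure 114 mm over their backs; the gripper's body (76 mm by 85 mm) begins 54 mm behind the grasp point. The pads swing forward as they close: fully open they stand 13 mm farther back than shut.
Start: joints at [1.113, 0.276, 1.505, -0, 1.361, -0.121], TCP at [0.19, 0.543, 0.231] pointing down, gripper open.
Joint ranges: [-2.89, 2.89], [-0.75, 2.08], [0.22, 2.7], [-1.18, 4.32], [0.11, 2.71], [-2.7, 2.7]. Speed limits (rad/s): [2.57, 2.57, 3.14, 3.14, 3.14, 3.14].

### API

Orientations are given as a unit quaternion [w, x, y, z].
In Python, from rig import manip gives the robot as it stands.
- The arm moves only by the tool carry_out, never from a script. Its arguments are lists of equal length, an entry for each row: "delta_pos": the shift along the tool's x, y, z scaled (see below), a list of three; "turn": the turn, a rotation vector about the tool's x, y, z scaled (see below), a list of three; "claw": the closure, from -1 (fully open) to 1 (shut). A call has 1 to 12 rows; each row is the pose to reach, as a shift and turn from the pose commanded when the call began, along the tool's axes at that moment; what a row does not reach only later rows make up. The controller multiplies each number of a shift by 400 mm and each number of a turn by 30 degrees. A row lasts 1/10 s, in which the tool goes at most 50 mm and 8.59 degrees, less where a joint would pass 70% of its speed; a pose out of reach is approached as far as the arm can. A call with a number of a shift or a turn outside -1 to 1 is refused whole. A call with a gripper value outside its range is refused whole. The fingers move at their own pace and stop on an object; "force" is the grip in N (left out, the last holds). Time passes only in rows, so rows that repeat a pose let the fingers close. It gives the time, the measured TCP pose, the force, the opening and the grip force at its end, in the units of the state.
- manip.get_state(): the state, without advancing time (a new reading comes with each control period).
- manip.get_image(name): name is "side" or "top" or "wrist"; returns a dict with "image" (384x512x3 uint8, red, green, blue), "z_map" (384x512 float32, m along the optical axis (not along the pixel's ray), 0 where there is no reading), "fx", "fy", "cx", "cy" (pixels), "world_to_cam" (4x4, takes a point from world to camera coordinates). Camera axes: x right, y down, z forward; pixel columns grow to the right and rows downward; lengths in m; the calibration is good to about 2 mm. A picture is of the moment at which its call begins.
- manip.sign_off(): hands the job in; it is judged then, once.
Trained networks look in the newest picture that a camera, given by its name, has taken for a name from the list of things; names that differ only in an ending like _2 or _b are one class to them, and where a whole thing is asked for, a point or a joint stands for the part that bears it (a point fixed in the world has none). Each returns a list of dicts, best first, with "score" (0 to 1); they miss things now and then, are a little off and sometimes report something else, mostly with a low value. They report only what shows in the picture. A call takes as long as a camera call.
- manip.spot_in(camera, query): "point" ([x, y, z] in m, in world coordinates, good to about 4 mm: the middle of the surface that is visible of it).
- manip.place_of(camera, query): "point" ([x, y, z] in m, in world coordinates, good to about 4 mm: a listed point, or the origin of a listed thing).
The state is a dict: "clock": time; "qpos": joint angles; "qd": joint speeds; "effort": joint torques, N m; "position": TCP position; "ee_rot": TCP orientation; "contact_force": force on the tool from outside, world axes, zero at the start; "moment": the same for the moment, N m; "width": finger opening in m; "gripper_force": force on a finger pad.
Only numpy, scipy, OpenCV 4.12 (cv2) and the standard library are available. Lean on these libraries where they do the work, as an engineer would, in place of code of your own. Each camera call takes 0.05 s, during which the arm holds its last target. There are 200 camera calls.

### The job

The speed dial on the micromotor's control unit has been left at some setting. With a fingertip against the side of its lever pointer, push the dial anticlockwise all the way back to its off stop so that the drive resets, then push it clockwise exactly four clicks up from off and leave it resting in that click. Push only, do not pinch the pointer; leave the small round trim knob and the things round the unit as they are.

Things in the scene. Friction and masses are not known exactly. Their poses are not given: they have to be found in the camera images.
- control_unit: Grey flat case with an aluminium top plate, 130 (x) x 230 (y) x 62 mm high, fixed to the bench; yaw varies. Origin under its centre at bench height, z up; front (socket, rocker switch, for show) faces its own -x. Speed dial's upright axis at (0, +50) mm in its own x, y; trim knob's at (0, -80) mm. Plate marks round the dial: hollow circle at off, strokes that lengthen clockwise at the clicks.
- dial_axis (a point): Point on the speed dial's upright axis, 85 mm above the bench, half-way up the lever pointer (23 mm above the unit's top plate). Its axes are the unit's.
- speed_dial (a joint): Dial angle, rad: 0 at the off stop, growing clockwise seen from above, upper stop at 3.665. Eight detents 0.5236 apart (off 0, first click 0.5236, fourth 2.094, seventh 3.665); past half-way it snaps into the next by itself and stays; passing one takes about 5 N at the pointer's end. At q the pointer's direction is (1.833 - q) rad anticlockwise from the unit's own +x. Starts anywhere but off.
- pointer (a point): On the black lever pointer, 36 mm from the axis, 85 mm above the bench. The pointer is an upright-sided bar, 10 mm thick, from the hub (radius 15 mm) out to 44 mm on one side only, a light line along its top; sides reach from 71 to 99 mm above the bench. Under it a disc of radius 30 mm, top 69 mm above the bench, turns with it. Unit's top plate: 62 mm.
- trim_mark (a point): Light mark on the rim of the small round trim knob (radius 13 mm, top 79 mm above the bench), 10 mm from the knob's axis. The knob turns easily: do not touch it.
- the_cap: A small round white cap, 22 mm across, 12 mm high, lying loose on the unit's top plate at the front corner by the trim knob; origin under its centre. Leave it.
- the_glue_stick: A glue stick, diameter 28, 92 mm tall, standing loose on the bench beside the unit's +y end; origin under its centre. Leave it.
- the_steel_block: A drilled steel block, 38 x 48 x 20 mm, lying loose on the bench beside the unit's -y end; origin under its centre. Leave it.

How it is judged:
By the outcome, as a careful person would: the job done as asked, in the order asked, and still so for the second after the job is handed in, with the robot touching nothing.
It also fails if it takes over 72 s, if anything falls off the work surface, if the arm or the gripper's body presses on something with over 40 N, if the wrist force passes 120 N, or if a joint passes its speed limit or range.

## Working session

There is one attempt and no reset: what is moved stays moved. The work goes in short steps, Python scripts to look and compute and a tool call to move; the robot and the scene stay as the last step left them, time stands still between calls to the robot, and variables do not carry over. Pictures are saved under pics/ and viewed, at most 10 in all, crops included, and the job is handed in when it is done.

Besides the shell and the picture viewer there is one more tool, called after "Call:" by a JSON object that holds its "name" and its "arguments". carry_out: Moves the arm, as the interface text tells. Shifts and turns lie within -1 to 1; 1 stands for 400 mm of shift or 30 degrees of turn. Its arguments: {"type":"object","properties":{"delta_pos":{"type":"array","items":{"type":"array","items":{"type":"number","minimum":-1,"maximum":1}}},"turn":{"type":"array","items":{"type":"array","items":{"type":"number","minimum":-1,"maximum":1}}},"claw":{"type":"array","items":{"type":"number"}},"force":{"type":"number"}},"required":["delta_pos","turn","claw"]}

```bash
mkdir -p pics
cat > h.py <<'E'
import numpy as np,cv2
from rig import manip
def snap(c,f):
    d=manip.get_image(c); cv2.imwrite('pics/'+f,d['image'][:,:,::-1]); return d
def px(d,p):
    q=d['world_to_cam']@np.r_[p,1]; return np.round([d['fx']*q[0]/q[2]+d['cx'],d['fy']*q[1]/q[2]+d['cy']],1)
E
python3 - <<'E'
from h import *
s=manip.get_state();print(s['clock'],s['position'],s['ee_rot'],s['contact_force'])
for c in['top','side']:
    d=snap(c,c+'1.png')
    for n in['control_unit','dial_axis','pointer','trim_mark','the_cap','the_glue_stick','the_steel_block']:
        for r in manip.place_of(c,n)[:2]: print(c,n,np.round(r['point'],4),round(r['score'],2),px(d,r['point']))
E
```

```text
0.0 [0.18979613 0.54219165 0.23042578] [-2.66675768e-04  1.67610871e-01  9.85852792e-01 -8.92743858e-04] [-0.59127191  0.22496749  0.44642844]
top control_unit [ 0.6138 -0.0323  0.0008] 0.56 [260.1 203.8]
top control_unit [ 6.348e-01 -1.868e-01  6.000e-04] 0.24 [333.2 193.4]
top dial_axis [0.6154 0.0185 0.085 ] 0.86 [233.2 196. ]
top pointer [0.6494 0.0134 0.083 ] 0.66 [236. 179.]
top pointer [ 0.6221 -0.1011  0.0767] 0.62 [295.1 192.9]
top trim_mark [ 0.6213 -0.1032  0.0755] 0.64 [296.2 193.4]
top the_cap [ 0.5737 -0.1081  0.0595] 0.6 [298.7 218.8]
top the_glue_stick [ 6.037e-01  1.140e-01 -1.000e-04] 0.83 [190.8 209.2]
top the_steel_block [ 0.6366 -0.1903  0.0011] 0.8 [334.9 192.5]
side control_unit [ 6.136e-01 -3.180e-02 -1.000e-04] 0.75 [262.6 220.2]
side dial_axis [0.6102 0.0176 0.0869] 0.56 [259.7 177.8]
side dial_axis [ 0.6126 -0.0339 -0.0015] 0.32 [262.2 221.2]
side pointer [0.6484 0.0098 0.0782] 0.88 [276.1 182. ]
side trim_mark [ 0.6155 -0.1046  0.0752] 0.48 [266.2 203.4]
side the_cap [0.6075 0.0179 0.0861] 0.66 [258.5 178.1]
side the_cap [ 0.5733 -0.1102  0.0672] 0.42 [246.  208.6]
side the_steel_block [ 6.332e-01 -1.942e-01 -2.000e-04] 0.77 [279.  257.7]
```

View pics/top1.png

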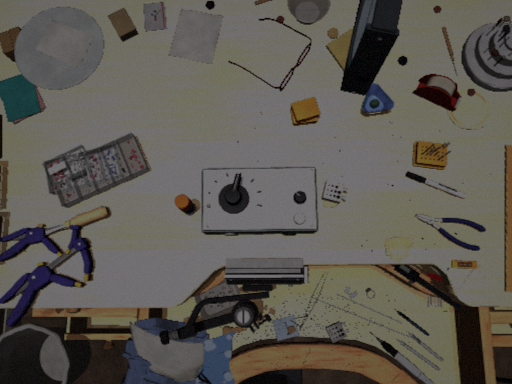

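View pics/side1.png

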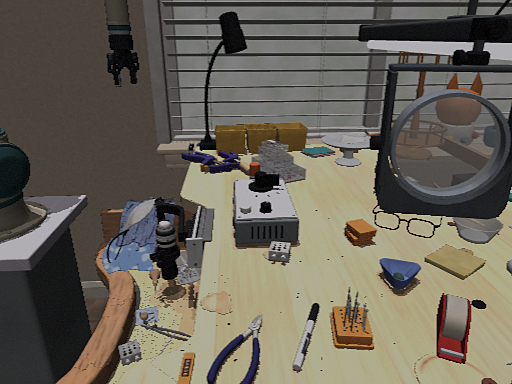

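The top picture shows the unit at about (260,200), the dial at (233,196) with its pointer going up towards (238,177), the trim knob at (300,197), the cap at (299,218), and the glue stick at (185,203). The side picture agrees. The "cap" reported at the dial and the second pointer at the trim knob are false.

```bash
cat >> h.py <<'E'
from scipy.spatial.transform import Rotation as R
def cloud(d):
    z=d['z_map'];v,u=np.indices(z.shape);P=np.stack([(u-d['cx'])/d['fx']*z,(v-d['cy'])/d['fy']*z,z,np.ones_like(z)],-1)
    P=P@np.linalg.inv(d['world_to_cam']).T; P[z==0]=9; return P[...,:3]
def rel(pos,ydeg,s=None):
    s=s or manip.get_state(); q=s['ee_rot']; r=R.from_quat([q[1],q[2],q[3],q[0]])
    a=np.radians(ydeg); y=np.array([np.cos(a),np.sin(a),0]); z=np.array([0,0,-1.]); x=np.cross(y,z)
    t=R.from_matrix(np.stack([x,y,z],1))
    return np.round(r.inv().apply(np.array(pos)-s['position'])/.4,4),np.round(np.degrees((r.inv()*t).as_rotvec())/30,3)
def rect(d,lo=.056,hi=.067,c=(.614,-.032)):
    P=cloud(d);m=(P[...,2]>lo)&(P[...,2]<hi)&(abs(P[...,0]-c[0])<.11)&(abs(P[...,1]-c[1])<.14)
    return cv2.minAreaRect(P[m][:,:2].astype(np.float32)*1000),np.median(P[m][:,2]),m.sum()
E
python3 - <<'E'
from h import *
d=manip.get_image('top');print(rect(d)); P=cloud(d)
m=(P[...,2]>.09)&(P[...,2]<.105)&(np.hypot(P[...,0]-.613,P[...,1]-.018)<.06)
print(m.sum(),np.round(P[m],3)[:40].tolist())
w=manip.get_image('wrist'); s=manip.get_state();q=s['ee_rot']
T=np.linalg.inv(w['world_to_cam']);r=R.from_quat([q[1],q[2],q[3],q[0]])
print('cam in tool',r.inv().apply(T[:3,3]-s['position']),r.inv().as_matrix()@T[:3,:3],w['fx'])
print(rel([.60,.0,.25],0))
E
```

```text
(((613.4205932617188, -17.894287109375), (128.32693481445312, 250.62669372558594), 0.6190603971481323), np.float64(0.06170960694876837), np.int64(6028))
278 [[0.656, 0.014, 0.099], [0.656, 0.013, 0.097], [0.656, 0.011, 0.099], [0.656, 0.009, 0.098], [0.655, 0.007, 0.099], [0.654, 0.014, 0.098], [0.654, 0.013, 0.098], [0.654, 0.011, 0.097], [0.654, 0.009, 0.098], [0.654, 0.007, 0.098], [0.652, 0.014, 0.099], [0.652, 0.012, 0.099], [0.651, 0.01, 0.099], [0.652, 0.009, 0.096], [0.651, 0.007, 0.099], [0.65, 0.016, 0.097], [0.65, 0.014, 0.098], [0.65, 0.013, 0.097], [0.649, 0.01, 0.1], [0.65, 0.009, 0.099], [0.65, 0.007, 0.099], [0.648, 0.016, 0.097], [0.648, 0.014, 0.099], [0.648, 0.012, 0.099], [0.648, 0.01, 0.1], [0.648, 0.009, 0.098], [0.648, 0.007, 0.097], [0.646, 0.016, 0.099], [0.645, 0.014, 0.102], [0.645, 0.012, 0.101], [0.646, 0.01, 0.1], [0.647, 0.009, 0.095], [0.647, 0.007, 0.095], [0.644, 0.016, 0.099], [0.644, 0.014, 0.1], [0.644, 0.012, 0.098], [0.644, 0.01, 0.099], [0.644, 0.009, 0.099], [0.642, 0.018, 0.098], [0.642, 0.016, 0.097]]
cam in tool [ 6.90513461e-02 -8.98878006e-05 -1.42344684e-01] [[-1.22137705e-04 -9.61560980e-01 -2.74591454e-01]
 [ 9.99999363e-01 -4.25579225e-04  1.04549048e-03]
 [-1.12216326e-03 -2.74591151e-01  9.61560420e-01]] 321.8093535280237
(array([-1.4158, -0.9418, -0.0468]), array([ 0.   , -0.   ,  2.357]))
```

Call:
{"name": "carry_out", "arguments": {"delta_pos": [[-0.1,-0.07,0],[-0.2,-0.14,0],[-0.3,-0.2,-0.02],[-0.4,-0.27,-0.02],[-0.5,-0.33,-0.03],[-0.6,-0.4,-0.03],[-0.7,-0.47,-0.04],[-0.8,-0.54,-0.04],[-0.9,-0.6,-0.05],[-1,-0.66,-0.05],[-1,-0.66,-0.05],[-1,-0.66,-0.05]], "turn": [[0,0,0.1],[0,0,0.2],[0,0,0.3],[0,0,0.4],[0,0,0.5],[0,0,0.6],[0,0,0.7],[0,0,0.8],[0,0,0.9],[0,0,1],[0,0,1],[0,0,1]], "claw": [1,1,1,1,1,1,1,1,1,1,1,1], "force": 40}}

```text
clock: 2.1
position: [0.4806, 0.1606, 0.2511]
ee_rot: [-0.001, 0.418, 0.908, 0.0]
contact_force: [-0.2, 1.2, -1.1]
width: 0.0001
gripper_force: 0.0
```

Run:
```python
from h import *
s=manip.get_state();print(s['clock'],s['position'],s['width']);print(rel([.62,-.03,.25],0))
```

```text
2.1 [0.48056539 0.1606466  0.25106106] 0.00012055879376749885
(array([-0.5888, -0.0452,  0.002 ]), array([-1.000e-03, -2.000e-03,  1.352e+00]))
```

Call:
{"name": "carry_out", "arguments": {"delta_pos": [[-0.1,-0.01,0],[-0.2,-0.02,0],[-0.3,-0.03,0],[-0.4,-0.03,0],[-0.5,-0.04,0],[-0.59,-0.045,0],[-0.59,-0.045,0],[-0.59,-0.045,0]], "turn": [[0,0,0.15],[0,0,0.3],[0,0,0.45],[0,0,0.6],[0,0,0.8],[0,0,1],[0,0,1],[0,0,1]], "claw": [1,1,1,1,1,1,1,1]}}

```text
clock: 2.9
position: [0.62, -0.0278, 0.2508]
ee_rot: [-0.001, 0.637, 0.771, 0.0]
contact_force: [-0.1, -0.6, -0.1]
width: -0.0003
gripper_force: 0.0
```

Run:
```python
from h import *
s=manip.get_state();print(s['clock'],s['position'],s['qpos'])
d=snap('wrist','w1.png')
for n in['control_unit','dial_axis','pointer','trim_mark','the_cap','the_glue_stick']:
    for r in manip.place_of('wrist',n)[:2]: print(n,np.round(r['point'],4),round(r['score'],2),px(d,r['point']))
P=cloud(d);m=(P[...,2]>.056)&(P[...,2]<.067)&(abs(P[...,0]-.614)<.11)&(P[...,1]<.083)&(P[...,1]>-.15)
Q=P[m][:,:2]
for lo in np.arange(-.14,.08,.02):
    k=Q[(Q[:,1]>lo)&(Q[:,1]<lo+.005)][:,0]
    if len(k): print(round(lo,3),k.min().round(4),k.max().round(4))
m=(P[...,2]>.094)&(P[...,2]<.104)&(np.hypot(P[...,0]-.613,P[...,1]-.018)<.06)
q=P[m][:,:2].astype(np.float32);print(len(q),P[m].mean(0),cv2.fitLine(q[np.hypot(q[:,0]-.613,q[:,1]-.018)>.02],cv2.DIST_L2,0,.01,.01).ravel())
```

```text
2.9 [ 0.62003474 -0.02781561  0.25078209] [-1.57592680e-01  3.36801226e-01  1.36731822e+00  1.21227193e-03
  1.43943285e+00 -3.46341111e-01]
control_unit [ 0.6155 -0.0314 -0.0025] 0.55 [250.5 159.4]
dial_axis [0.6115 0.0194 0.083 ] 0.75 [255.  122.6]
pointer [0.6497 0.0105 0.0882] 0.64 [293.  140.2]
trim_mark [ 0.6067  0.1122 -0.0012] 0.72 [266.3  33.6]
trim_mark [ 0.6218 -0.0994  0.0754] 0.49 [243.6 235.3]
the_cap [ 0.5727 -0.1067  0.0606] 0.86 [199.4 228.2]
the_glue_stick [ 6.046e-01  1.132e-01 -4.000e-04] 0.74 [264.7  32.1]
-0.14 0.5514 0.6021
-0.12 0.5514 0.6748
-0.1 0.5519 0.6773
-0.08 0.5518 0.6749
-0.06 0.5512 0.6765
-0.04 0.5508 0.6764
-0.02 0.5514 0.6771
0.0 0.5509 0.6765
0.02 0.551 0.6756
0.04 0.5505 0.6761
0.06 0.5502 0.6755
0.08 0.5516 0.6748
1196 [0.62156864 0.01679806 0.09859083] [ 0.96809846 -0.25057012  0.64376694  0.01105808]
```

View pics/w1.png

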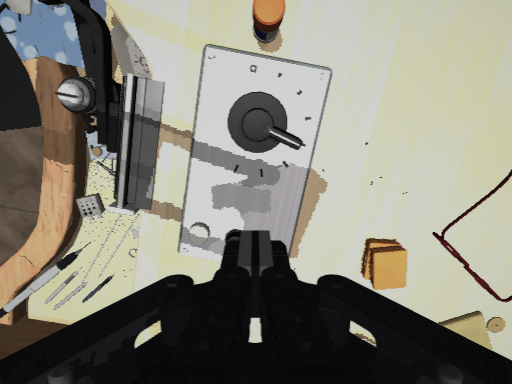

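The wrist picture shows the pointer going from the dial hub at (258,124) to (302,145), about -14.5° in the world, so the dial stands at click four. The off circle is at (253,68). The unit's yaw is about 0.3° and the dial axis is near (0.613, 0.0187).

```bash
cat >> h.py <<'E'
A=np.array([.613,.0187])
def at(phi,t,r=.036,z=.079):
    a=np.radians(phi);return [*(A+r*np.array([np.cos(a),np.sin(a)])+t*np.array([-np.sin(a),np.cos(a)])),z]
def plan(rows):
    s=manip.get_state();print(s['clock'],s['position'].round(4),s['contact_force'].round(1))
    for phi,t,*z in rows: print(phi,t,*[v.round(3).tolist() for v in rel(at(phi,t,z=z[0] if z else .079),phi,s)])
E
python3 -c "
from h import *
plan([(-14.5,-.026,.2),(-14.5,-.026),(-14.5,-.018)])"
```

```text
3.25 [ 0.6201 -0.0282  0.2517] [0.3 0.4 0.1]
-14.5 -0.026 [0.021, 0.058, 0.129] [0.001, -0.0, 0.843]
-14.5 -0.026 [0.021, 0.058, 0.432] [0.001, -0.0, 0.843]
-14.5 -0.018 [0.039, 0.067, 0.432] [0.001, -0.0, 0.843]
```

Call:
{"name": "carry_out", "arguments": {"delta_pos": [[0.02,0.03,0.03],[0.021,0.058,0.06],[0.021,0.058,0.09],[0.021,0.058,0.13],[0.021,0.058,0.2],[0.021,0.058,0.27],[0.021,0.058,0.33],[0.021,0.058,0.38],[0.021,0.058,0.41],[0.021,0.058,0.432],[0.021,0.058,0.432]], "turn": [[0,0,0.2],[0,0,0.45],[0,0,0.7],[0,0,0.84],[0,0,0.84],[0,0,0.84],[0,0,0.84],[0,0,0.84],[0,0,0.84],[0,0,0.84],[0,0,0.84]], "claw": [1,1,1,1,1,1,1,1,1,1,1]}}

```text
clock: 4.35
position: [0.6413, -0.0165, 0.0777]
ee_rot: [-0.001, 0.791, 0.612, -0.001]
contact_force: [-0.6, -0.1, 0.5]
width: -0.0001
gripper_force: 0.0
```

```bash
python3 -c "
from h import *
snap('wrist','w2.png')
plan([(-14.5,-.02),(-14.5,-.016),(-10,-.016),(-5,-.016),(0,-.016),(5,-.016),(10,-.016)])"
```

```text
4.4 [ 0.6419 -0.0166  0.0787] [0.2 0.8 0.2]
-14.5 -0.02 [0.017, -0.002, -0.001] [0.0, -0.0, 0.0]
-14.5 -0.016 [0.027, -0.002, -0.001] [0.0, -0.0, 0.0]
-10 -0.016 [0.034, 0.001, -0.001] [0.0, -0.0, -0.15]
-5 -0.016 [0.043, 0.003, -0.001] [0.0, -0.0, -0.316]
0 -0.016 [0.051, 0.005, -0.001] [0.0, -0.0, -0.483]
5 -0.016 [0.06, 0.006, -0.001] [0.0, -0.0, -0.65]
10 -0.016 [0.068, 0.006, -0.001] [0.0, -0.0, -0.816]
```

View pics/w2.png

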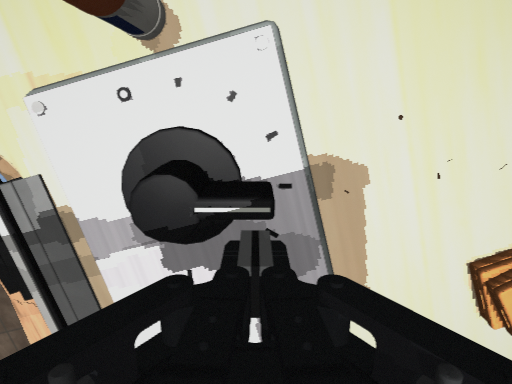

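The picture shows the finger just clear of the pointer's near side, with the pointer at (195–272, 200). The off circle is at (124,94). Now I push.

Call:
{"name": "carry_out", "arguments": {"delta_pos": [[0.017,-0.002,0],[0.027,-0.002,0],[0.034,0.001,0],[0.043,0.003,0],[0.051,0.005,0],[0.06,0.006,0],[0.068,0.006,0],[0.068,0.006,0]], "turn": [[0,0,0],[0,0,0],[0,0,-0.15],[0,0,-0.32],[0,0,-0.48],[0,0,-0.65],[0,0,-0.82],[0,0,-0.82]], "claw": [1,1,1,1,1,1,1,1]}}

```text
clock: 5.2
position: [0.6516, 0.0098, 0.0793]
ee_rot: [0.001, 0.642, 0.767, 0.001]
contact_force: [-0.4, -0.2, 0.6]
width: -0.0001
gripper_force: 0.0
```

```bash
python3 -c "
from h import *
snap('wrist','w3.png')
plan([(p,-.016) for p in range(15,45,5)])"
```

```text
5.25 [0.6514 0.0095 0.0792] [0.6 0.2 0.5]
15 -0.016 [0.007, 0.003, 0.0] [0.002, 0.001, -0.165]
20 -0.016 [0.016, 0.005, 0.0] [0.002, 0.001, -0.332]
25 -0.016 [0.024, 0.007, 0.0] [0.002, 0.001, -0.499]
30 -0.016 [0.032, 0.008, 0.0] [0.002, 0.001, -0.665]
35 -0.016 [0.041, 0.008, 0.0] [0.002, 0.001, -0.832]
40 -0.016 [0.05, 0.007, 0.0] [0.002, 0.001, -0.999]
```

View pics/w3.png

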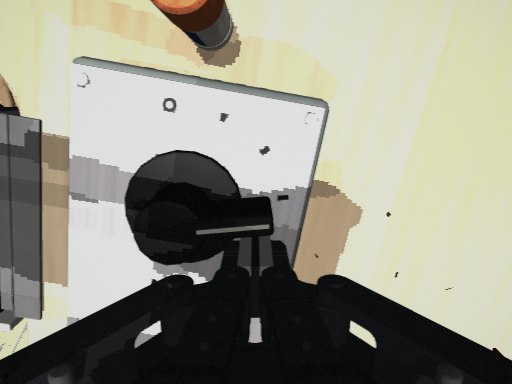

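The picture shows that the pointer has turned with the finger and snapped a little ahead, to about +15° (third click). I go on.

Call:
{"name": "carry_out", "arguments": {"delta_pos": [[0.007,0.003,0],[0.016,0.005,0],[0.024,0.007,0],[0.032,0.008,0],[0.041,0.008,0],[0.05,0.007,0],[0.05,0.007,0]], "turn": [[0,0,-0.165],[0,0,-0.33],[0,0,-0.5],[0,0,-0.665],[0,0,-0.83],[0,0,-1],[0,0,-1]], "claw": [1,1,1,1,1,1,1]}}

```text
clock: 5.95
position: [0.6502, 0.0296, 0.0788]
ee_rot: [0.0, 0.422, 0.906, 0.0]
contact_force: [0.1, 0.9, 0.6]
width: 0.0002
gripper_force: 0.0
```

```bash
python3 -c "
from h import *
plan([(p,-.016) for p in range(45,75,5)])"
```

```text
5.95 [0.6502 0.0296 0.0788] [0.1 0.9 0.6]
45 -0.016 [0.007, 0.004, -0.0] [0.001, 0.0, -0.166]
50 -0.016 [0.015, 0.007, -0.0] [0.001, 0.0, -0.332]
55 -0.016 [0.024, 0.009, -0.0] [0.001, 0.0, -0.499]
60 -0.016 [0.032, 0.01, -0.0] [0.001, 0.0, -0.666]
65 -0.016 [0.041, 0.01, -0.0] [0.001, 0.0, -0.832]
70 -0.016 [0.049, 0.009, -0.0] [0.001, 0.0, -0.999]
```

Call:
{"name": "carry_out", "arguments": {"delta_pos": [[0.007,0.004,0],[0.015,0.007,0],[0.024,0.009,0],[0.032,0.01,0],[0.041,0.01,0],[0.05,0.009,0],[0.05,0.009,0]], "turn": [[0,0,-0.165],[0,0,-0.33],[0,0,-0.5],[0,0,-0.665],[0,0,-0.83],[0,0,-1],[0,0,-1]], "claw": [1,1,1,1,1,1,1]}}

```text
clock: 6.65
position: [0.6398, 0.047, 0.0787]
ee_rot: [-0.0, 0.174, 0.985, 0.0]
contact_force: [0.2, 0.1, -0.2]
width: 0.0001
gripper_force: 0.0
```

```bash
python3 -c "
from h import *
plan([(p,-.016) for p in (75,80,85,90,95,98)])"
```

```text
6.65 [0.6398 0.047  0.0787] [ 0.2  0.1 -0.2]
75 -0.016 [0.007, 0.004, -0.001] [0.0, -0.0, -0.168]
80 -0.016 [0.015, 0.006, -0.001] [0.0, -0.0, -0.335]
85 -0.016 [0.024, 0.008, -0.001] [0.0, -0.0, -0.501]
90 -0.016 [0.032, 0.009, -0.001] [0.0, -0.0, -0.668]
95 -0.016 [0.041, 0.009, -0.001] [0.0, -0.0, -0.835]
98 -0.016 [0.046, 0.009, -0.001] [0.0, -0.0, -0.935]
```

Call:
{"name": "carry_out", "arguments": {"delta_pos": [[0.007,0.004,0],[0.015,0.006,0],[0.024,0.008,0],[0.032,0.009,0],[0.041,0.009,0],[0.046,0.009,0],[0.046,0.009,0]], "turn": [[0,0,-0.165],[0,0,-0.335],[0,0,-0.5],[0,0,-0.67],[0,0,-0.835],[0,0,-0.935],[0,0,-0.935]], "claw": [1,1,1,1,1,1,1]}}

```text
clock: 7.35
position: [0.624, 0.0564, 0.0787]
ee_rot: [0.0, -0.069, 0.998, -0.0]
contact_force: [0.0, -0.2, -0.6]
width: 0.0001
gripper_force: 0.0
```

```bash
python3 -c "
from h import *
snap('wrist','w4.png')
plan([(p,-.016) for p in (100,102,104,105,106,107)])"
```

```text
7.4 [0.6242 0.0564 0.0787] [ 0.7 -0.2  0.7]
100 -0.016 [0.004, 0.002, -0.001] [-0.0, 0.001, -0.069]
102 -0.016 [0.007, 0.003, -0.001] [-0.0, 0.001, -0.135]
104 -0.016 [0.01, 0.004, -0.001] [-0.0, 0.001, -0.202]
105 -0.016 [0.012, 0.005, -0.001] [-0.0, 0.001, -0.235]
106 -0.016 [0.014, 0.005, -0.001] [-0.0, 0.001, -0.269]
107 -0.016 [0.015, 0.006, -0.001] [-0.0, 0.001, -0.302]
```

View pics/w4.png

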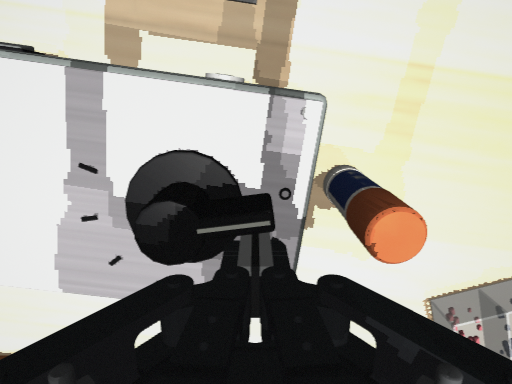

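The picture shows the pointer, ending at (272,213), next to the hollow circle at (285,194). I press it gently home on the stop.

Call:
{"name": "carry_out", "arguments": {"delta_pos": [[0.004,0.002,0],[0.007,0.003,0],[0.01,0.004,0],[0.012,0.005,0],[0.015,0.006,0],[0.017,0.006,0],[0.017,0.006,0]], "turn": [[0,0,-0.07],[0,0,-0.135],[0,0,-0.2],[0,0,-0.235],[0,0,-0.25],[0,0,-0.25],[0,0,-0.25]], "claw": [1,1,1,1,1,1,1]}}

```text
clock: 8.1
position: [0.6188, 0.0578, 0.0788]
ee_rot: [0.002, -0.136, 0.991, -0.0]
contact_force: [6.1, -1.1, -2.4]
width: -0.0
gripper_force: 2.5
```

```bash
python3 -c "
from h import *
plan([(105.3,-.016),(105.3,-.03),(105.3,-.03,.13)])"
```

```text
8.1 [0.6188 0.0578 0.0788] [ 6.1 -1.1 -2.4]
105.3 -0.016 [-0.0, -0.0, -0.0] [-0.002, 0.008, 0.01]
105.3 -0.03 [-0.035, -0.0, -0.0] [-0.002, 0.008, 0.01]
105.3 -0.03 [-0.036, -0.001, -0.128] [-0.002, 0.008, 0.01]
```

Call:
{"name": "carry_out", "arguments": {"delta_pos": [[0.003,0,0],[0.006,0,0],[0.006,0,0]], "turn": [[0,0,0],[0,0,0],[0,0,0]], "claw": [1,1,1]}}

```text
clock: 8.4
position: [0.6188, 0.0577, 0.0789]
ee_rot: [0.004, -0.136, 0.991, -0.0]
contact_force: [8.5, 0.6, -5.8]
width: -0.0003
gripper_force: 4.6
```

The TCP did not move while the force rose, so the dial is firmly on the stop. I back off, lift, and cross to the other side.

Call:
{"name": "carry_out", "arguments": {"delta_pos": [[-0.02,0,0],[-0.04,0,0],[-0.04,0,-0.05],[-0.04,0,-0.1],[-0.04,0,-0.14],[-0.04,0,-0.14],[0,0,-0.14],[0.04,0,-0.14],[0.08,0,-0.14],[0.12,0,-0.14],[0.12,0,-0.14]], "turn": [[0,0,0],[0,0,0],[0,0,0],[0,0,0],[0,0,0],[0,0,0],[0,0,0],[0,0,0],[0,0,0],[0,0,0],[0,0,0]], "claw": [1,1,1,1,1,1,1,1,1,1,1]}}

```text
clock: 9.5
position: [0.5653, 0.0441, 0.1334]
ee_rot: [-0.002, -0.136, 0.991, 0.0]
contact_force: [0.4, 0.2, -0.4]
width: -0.0001
gripper_force: 0.0
```

```bash
python3 -c "
from h import *
d=snap('top','t2.png');
cv2.imwrite('pics/t2c.png',cv2.resize(cv2.imread('pics/t2.png')[150:250,170:330],None,fx=4,fy=4))
plan([(105.3,.028,.13),(105.3,.028)])"
```

```text
9.55 [0.5672 0.0443 0.1338] [ 1.2 -0.   0.2]
105.3 0.028 [-0.024, -0.002, 0.009] [0.002, -0.004, 0.011]
105.3 0.028 [-0.024, -0.002, 0.137] [0.002, -0.004, 0.011]
```

View pics/t2c.png

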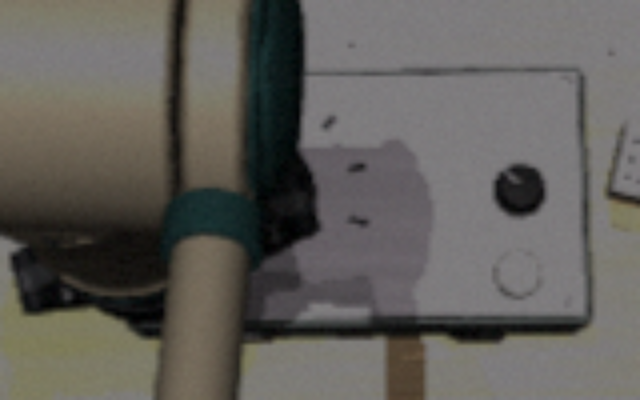

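The arm hides the dial in this view; the trim knob at (518,188) and the cap at (517,272) are untouched. I descend on the far side.

Call:
{"name": "carry_out", "arguments": {"delta_pos": [[-0.024,-0.002,0],[-0.024,-0.002,0.03],[-0.024,-0.002,0.07],[-0.024,-0.002,0.11],[-0.024,-0.002,0.137],[-0.024,-0.002,0.137]], "turn": [[0,0,0],[0,0,0],[0,0,0],[0,0,0],[0,0,0],[0,0,0]], "claw": [1,1,1,1,1,1]}}

```text
clock: 10.15
position: [0.5768, 0.0463, 0.0773]
ee_rot: [-0.002, -0.136, 0.991, 0.0]
contact_force: [-0.5, 0.1, -0.5]
width: -0.0002
gripper_force: 0.0
```

```bash
python3 -c "
from h import *
plan([(105.3,.020)]+[(p,.016) for p in (104,100,95,90,85,80)])"
```

```text
10.15 [0.5768 0.0463 0.0773] [-0.5  0.1 -0.5]
105.3 0.02 [-0.019, -0.0, -0.004] [0.003, -0.008, 0.012]
104 0.016 [-0.031, 0.0, -0.004] [0.003, -0.008, 0.055]
100 0.016 [-0.038, 0.003, -0.004] [0.002, -0.008, 0.189]
95 0.016 [-0.046, 0.005, -0.004] [0.002, -0.008, 0.355]
90 0.016 [-0.054, 0.007, -0.005] [0.002, -0.008, 0.522]
85 0.016 [-0.063, 0.008, -0.005] [0.001, -0.008, 0.689]
80 0.016 [-0.071, 0.008, -0.005] [0.001, -0.008, 0.855]
```

Call:
{"name": "carry_out", "arguments": {"delta_pos": [[-0.019,0,-0.004],[-0.031,0,-0.004],[-0.038,0.003,-0.004],[-0.046,0.005,-0.004],[-0.054,0.007,-0.004],[-0.063,0.008,-0.004],[-0.071,0.008,-0.004],[-0.071,0.008,-0.004]], "turn": [[0,0,0.01],[0,0,0.055],[0,0,0.19],[0,0,0.355],[0,0,0.52],[0,0,0.69],[0,0,0.855],[0,0,0.855]], "claw": [1,1,1,1,1,1,1,1]}}

```text
clock: 10.95
position: [0.6059, 0.057, 0.0823]
ee_rot: [0.001, 0.087, 0.996, 0.0]
contact_force: [0.5, -0.0, 0.5]
width: 0.0
gripper_force: 0.0
```

```bash
python3 -c "
from h import *
snap('wrist','w5.png')
plan([(p,.016) for p in (75,70,65,60,55,50)])"
```

```text
11.0 [0.6056 0.057  0.0821] [ 0.7 -0.1 -1. ]
75 0.016 [-0.003, 0.002, 0.008] [0.001, 0.004, 0.169]
70 0.016 [-0.011, 0.005, 0.008] [0.001, 0.004, 0.336]
65 0.016 [-0.02, 0.006, 0.008] [0.001, 0.004, 0.503]
60 0.016 [-0.028, 0.007, 0.008] [0.002, 0.004, 0.669]
55 0.016 [-0.037, 0.007, 0.008] [0.002, 0.004, 0.836]
50 0.016 [-0.045, 0.007, 0.008] [0.002, 0.004, 1.003]
```

View pics/w5.png

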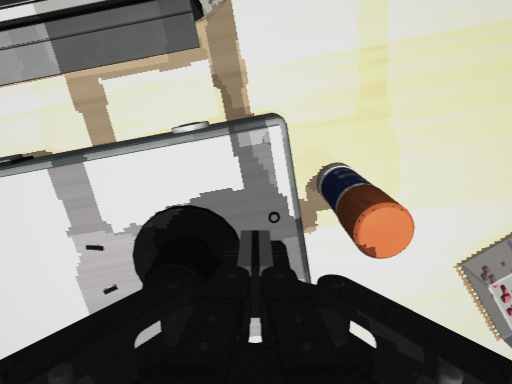

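The pointer is now hidden behind the fingers; the circle at (274,217) is clear of it. The glue stick is unmoved. I continue.

Call:
{"name": "carry_out", "arguments": {"delta_pos": [[-0.003,0.002,0.004],[-0.011,0.005,0.008],[-0.02,0.006,0.008],[-0.028,0.007,0.008],[-0.037,0.007,0.008],[-0.045,0.007,0.008],[-0.045,0.007,0.008],[-0.045,0.007,0.008]], "turn": [[0,0,0.17],[0,0,0.335],[0,0,0.5],[0,0,0.67],[0,0,0.835],[0,0,1],[0,0,1],[0,0,1]], "claw": [1,1,1,1,1,1,1,1]}}

```text
clock: 11.8
position: [0.6228, 0.0565, 0.0784]
ee_rot: [0.0, 0.341, 0.94, 0.0]
contact_force: [0.2, -0.2, -0.1]
width: -0.0001
gripper_force: 0.0
```

```bash
python3 -c "
from h import *
print(at(50,.016))
plan([(p,.016) for p in (45,40,35,30,25,20)])"
```

```text
[np.float64(0.6238836428588117), np.float64(0.056562201707267834), 0.079]
11.8 [0.6228 0.0565 0.0784] [ 0.2 -0.2 -0.1]
45 0.016 [-0.01, 0.005, -0.002] [0.001, 0.001, 0.171]
40 0.016 [-0.018, 0.007, -0.002] [0.001, 0.001, 0.338]
35 0.016 [-0.027, 0.009, -0.001] [0.001, 0.001, 0.505]
30 0.016 [-0.035, 0.01, -0.001] [0.001, 0.001, 0.671]
25 0.016 [-0.044, 0.01, -0.001] [0.001, 0.001, 0.838]
20 0.016 [-0.052, 0.01, -0.001] [0.001, 0.001, 1.005]
```

Call:
{"name": "carry_out", "arguments": {"delta_pos": [[-0.01,0.005,-0.002],[-0.018,0.007,-0.002],[-0.027,0.009,-0.002],[-0.035,0.01,-0.002],[-0.044,0.01,-0.002],[-0.052,0.01,-0.002],[-0.052,0.01,-0.002],[-0.052,0.01,-0.002]], "turn": [[0,0,0.17],[0,0,0.34],[0,0,0.5],[0,0,0.67],[0,0,0.84],[0,0,1],[0,0,1],[0,0,1]], "claw": [1,1,1,1,1,1,1,1]}}

```text
clock: 12.6
position: [0.6408, 0.0462, 0.0789]
ee_rot: [-0.0, 0.572, 0.82, 0.0]
contact_force: [0.0, 0.5, 0.2]
width: 0.0002
gripper_force: 0.0
```

```bash
python3 -c "
from h import *
print(at(20,.016))
plan([(p,.016) for p in (15,10,5,0,-3,-6,-9)])"
```

```text
[np.float64(0.641356612055082), np.float64(0.04604780709229861), 0.079]
12.6 [0.6408 0.0462 0.0789] [0.  0.5 0.2]
15 0.016 [-0.009, 0.004, -0.0] [-0.0, -0.0, 0.172]
10 0.016 [-0.017, 0.007, -0.0] [-0.0, -0.0, 0.338]
5 0.016 [-0.026, 0.008, -0.0] [-0.0, -0.0, 0.505]
0 0.016 [-0.034, 0.009, -0.0] [-0.0, -0.0, 0.672]
-3 0.016 [-0.039, 0.009, -0.0] [-0.0, -0.0, 0.772]
-6 0.016 [-0.044, 0.009, -0.0] [-0.0, -0.0, 0.872]
-9 0.016 [-0.05, 0.009, -0.0] [-0.0, -0.0, 0.972]
```

Call:
{"name": "carry_out", "arguments": {"delta_pos": [[-0.009,0.004,0],[-0.017,0.007,0],[-0.026,0.008,0],[-0.034,0.009,0],[-0.039,0.009,0],[-0.044,0.009,0],[-0.049,0.009,0],[-0.049,0.009,0]], "turn": [[0,0,0.17],[0,0,0.34],[0,0,0.505],[0,0,0.67],[0,0,0.77],[0,0,0.87],[0,0,0.95],[0,0,0.95]], "claw": [1,1,1,1,1,1,1,1]}}

```text
clock: 13.4
position: [0.651, 0.0289, 0.079]
ee_rot: [-0.0, 0.757, 0.653, -0.0]
contact_force: [0.4, 0.0, -0.2]
width: 0.0003
gripper_force: 0.0
```

Call:
{"name": "carry_out", "arguments": {"delta_pos": [[0.02,0,0],[0.04,0,0],[0.04,0,-0.05],[0.04,0,-0.1],[0.04,0,-0.2],[0.0,0,-0.3],[-0.1,0,-0.4],[-0.2,0,-0.45],[-0.2,0,-0.45],[-0.2,0,-0.45]], "turn": [[0,0,0],[0,0,0],[0,0,0],[0,0,0],[0,0,0],[0,0,0],[0,0,0],[0,0,0],[0,0,0],[0,0,0]], "claw": [1,1,1,1,1,1,1,1,1,1]}}

```text
clock: 14.4
position: [0.6395, -0.0501, 0.2596]
ee_rot: [0.0, 0.758, 0.652, 0.001]
contact_force: [0.2, 0.6, -0.6]
width: 0.0003
gripper_force: 0.0
```

Run:
```python
from h import *
s=manip.get_state();print(s['clock'],s['position'],s['contact_force'])
d=snap('wrist','w6.png');P=cloud(d)
m=(P[...,2]>.094)&(P[...,2]<.104)&(np.hypot(P[...,0]-.613,P[...,1]-.018)<.06)
q=P[m][:,:2].astype(np.float32);l=cv2.fitLine(q[np.hypot(q[:,0]-.613,q[:,1]-.018)>.02],cv2.DIST_L2,0,.01,.01).ravel()
print(len(q),l,np.degrees(np.arctan2(l[1],l[0])))
for n in['pointer','trim_mark','the_cap','the_glue_stick']:
    for r in manip.place_of('wrist',n)[:1]: print(n,np.round(r['point'],4),round(r['score'],2))
```

```text
14.4 [ 0.63946894 -0.05014724  0.25961153] [ 0.21584874  0.64297831 -0.58057643]
1202 [ 0.96573997 -0.25951162  0.64410776  0.01102834] -15.041086
pointer [0.6478 0.0093 0.0903] 0.81
trim_mark [ 0.6226 -0.0995  0.077 ] 0.6
the_cap [ 0.5738 -0.106   0.0641] 0.87
the_glue_stick [0.6054 0.1147 0.0022] 0.74
```

View pics/w6.png

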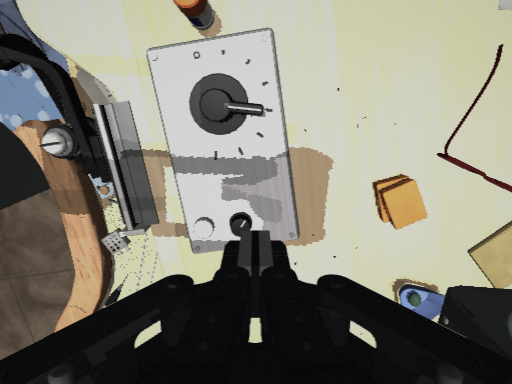

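The picture shows the pointer from (218,104) to (263,109), resting at the fourth stroke after the circle at (197,55), about -15° as click four should be. The cap, knob and glue stick are in place, and nothing is being touched.

```bash
python3 -c "
from rig import manip
print(manip.sign_off())"
```

```text
the job is handed in; nothing more can be done
None
```

I pushed the dial back to its off stop, then clockwise four clicks, and handed the job in at about 14.5 s. The last picture shows it resting in the fourth click, with the trim knob, cap and glue stick where they were; the steel block was not looked at again after the start.

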